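# Load a test cassette into the analyser and latch its tray

### The job

Lay the test cassette flat in the pocket of the analyser's open card tray, with its round sample well towards the tray's tab, and let go of it. Then press the tray in by its tab, gently, just until its push-push latch catches, let go, and make sure that the tray stays latched by itself with the cassette lying in it. Leave the other things on the bench where they are.

Things in the scene. Friction and masses are not known exactly. Their poses are not given: they have to be found in the camera images.
- analyser: White bench analyser, 280 deep, 230 wide, fixed to the bench; place and yaw differ. Its front face (x = -140 mm) is 72 mm high, then the top slopes up to 140 mm at the back and bears a screen. Origin: centre of its underside; z up, x from front to back: the tray goes in along +x. In the front a port 86 mm wide, 22 to 60 mm above the bench, in which the grey card tray runs.
- tray (a joint): Card tray's travel in m: 0.115 open stop (start), less is farther in. A damped spring pushes it out, 1 N open to 5.5 N in. The latch rests somewhere from 0.008 to 0.018 (not known beforehand) and catches only when pressed 4 to 5 mm beyond that; let go then, the tray comes back those 5 mm and stays. Let go too soon it springs fully out; pressed again once latched it is released.
- tray_front (a point): Centre of the flat upright front of the tray's tab, where to press (analyser +x), 75.5 mm before the pocket's centre; face 60 mm wide, 28 to 52 mm above the bench; stands 127 mm out when open, 20 to 30 mm latched. Spring about 5.5 N, then near the catch a rubber bumper adds 4 N/mm: caught at about 10 N, hard stop 1.5 mm farther at about 16 N; above 20 N harms it.
- tray_pocket (a point): Centre of the pocket's floor in the tray, 40 mm above the bench, axes as the analyser's; with the tray open 51 mm before the front face. Pocket 84 mm (x) by 28 mm (y), walls 4 mm high: two ends, and sides only 24 to 46 mm from the centre along x (14 to 36 mm out in y). Within 23 mm of the centre the sides are cut away for fingers, floor strip 24 mm wide. Port ceiling 20 mm above the floor.
- cassette: White plastic test cassette, 80 x 25 x 7 mm, about 15 g, flat on the bench at the start. Origin: centre of its underside; x along its length, z up. On top a round raised sample well near its -x end, an oblong reading window towards +x. In the tray its x points as the analyser's x; play 2 mm at each end, 1.5 mm at each side; it stands 3 mm above the pocket's walls.
- cassette_well (a point): Top of the cassette's round sample well (15 mm across), 25 mm from the cassette's centre towards its -x end.
- bottle: Bystander: white reagent bottle with a screw cap, 76 mm across, 170 mm high. Origin: centre of its foot.
- mouse: Bystander: black computer mouse, 100 x 56 x 34 mm. Origin: centre of its underside.
- rack: Bystander: small white rack with clear cuvettes, 105 x 60 mm, 50 mm high. Origin: centre of its underside.
There are look-alikes about, which are no part of the job. Several things look just like the cassette: the one meant starts farthest to the robot's right.

How it is judged (in metres and radians):
On the way, in this order (a step that is already met when the one before it is completed fails the run):
1. the cassette lies flat in the pocket of the open tray, well at the tab end, let go (x of cassette in the frame of tray_pocket between -0.004 and 0.004 m and y of cassette in the frame of tray_pocket between -0.003 and 0.003 m and z of cassette in the frame of tray_pocket between -0.002 and 0.0025 m and angle between the x axis of cassette and the x axis of tray_pocket, either way round below 0.12 rad and angle between cassette's own z axis and vertical below 0.05 rad and x of cassette_well in the frame of tray_pocket below -0.015 m and value of joint tray above 0.09 m and contact force between the fingers and cassette below 0.05 N), for 0.2 s.
2. the tray is pressed in by the robot (value of joint tray below 0.021 m and contact force between the fingers and analyser above 1 N), for 0.02 s.
3. the tray is let go and stays in by itself for a second (value of joint tray below 0.021 m and contact force between each of the fingers, the arm and analyser below 0.05 N), for 1 s.
At the end, for the whole second after the job is handed in: The tray is latched: it reads below 0.021 m and stands still with nothing touching it. The cassette lies flat in the pocket (within 4 mm along and 3 mm across the pocket's centre, within 0.12 rad of its direction, not tilted), its well towards the tab. The bystanders are where they were (all of step 3 and velocity of joint tray between -0.01 and 0.01 m/s and x of cassette in the frame of tray_pocket between -0.004 and 0.004 m and y of cassette in the frame of tray_pocket between -0.003 and 0.003 m and z of cassette in the frame of tray_pocket between -0.002 and 0.0025 m and angle between the x axis of cassette and the x axis of tray_pocket, either way round below 0.12 rad and angle between cassette's own z axis and vertical below 0.05 rad and x of cassette_well in the frame of tray_pocket below -0.015 m and linear speed of cassette below 0.02 m/s).
It fails at once if the analyser or its tray is pushed or struck with more than 20 N (contact force between any of the fingers, the arm and analyser above 20 N).
It fails at once if the cassette is pressed against the tray with more than 20 N (contact force between cassette and analyser above 20 N).
It fails at once if a bystander is shifted by more than 20 mm (distance of any of bottle, mouse, rack from where it was at the start of the episode above 0.02 m).
It also fails if it takes over 58 s, if anything falls off the work surface, if the arm or the gripper's body presses on something with over 40 N, if the wrist force passes 120 N, or if a joint passes its speed limit or range.

### The arm

A 6-joint arm with a two-finger parallel gripper is mounted at the origin on the work surface. World frame = base frame: x ahead of the robot, y to its left, z up, the work surface at z = 0. Lengths are in mm, angles in rad, forces in N, time in s.
With the tool pointing down it reaches from about 400 to 925 mm from the base axis. Payload 12.5 kg.
Tool frame: the origin (TCP) lies at the centre of the arm's flange, where the gripper is bolted on; the fingertips stand 190 mm ahead of it and the grasp point (between the pads) lies 171 mm ahead of it; z points along the fingers, y is the direction in which the jaws open and shut (so a half turn about z gives the same grasp; the last joint's range is limited). The gripper opens to 95 mm and grips with 3 to 60 N. Pads are 20 mm wide; open, the fingers measure 119 mm over their backs; the gripper's body (75 mm by 180 mm) begins 59 mm behind the grasp point.
Start: joints at [1.101, 0.491, 1.559, -0, 1.092, -0.106], TCP at [222.369, 584.103, 404.761] pointing down, gripper open.
Joint ranges: [-3.1, 3.1], [-0.84, 2.19], [0.05, 2.79], [-1.13, 4.28], [0.06, 2.93], [-2.69, 2.69]. Speed limits (rad/s): [2.22, 2.22, 2.79, 3.14, 3.14, 3.14].

### API

Orientations are given as [roll, pitch, yaw] about the fixed x, y, z axes, in that order (R = Rz(yaw) Ry(pitch) Rx(roll)).
In Python, from cell import env gives the robot as it stands.
- The arm moves only by the shell command python3 -m pendant 'ROWS'. ROWS is JSON, a list of rows, each an object of numbers: "x", "y", "z": the shift along the tool's x, y, z in units of 150 mm (1.0 is 150 mm); "rx", "ry", "rz": the turn, a rotation vector about the tool's x, y, z in units of 45 degrees (1.0 is 45 degrees); "jaw": the opening, from 0 (shut) to 1 (fully open). In form: [{"x": .., "y": .., "z": .., "rx": .., "ry": .., "rz": .., "jaw": ..}, ...]. A call has 1 to 10 rows; each row is the pose to reach, as a shift and turn from the pose commanded when the call began, along the tool's axes at that moment; what a row does not reach only later rows make up. A row lasts 1/8 s, in which the tool goes at most 62.5 mm and 10.7 degrees, less where a joint would pass 70% of its speed; a pose out of reach is approached as far as the arm can. A call with a number of a shift or a turn outside -1 to 1 is refused whole. A call with a gripper value outside its range is refused whole. The fingers move at their own pace and stop on an object; the grip force is fixed at half the most. Time passes only in rows, so rows that repeat a pose let the fingers close. It gives the time, the measured TCP pose, the force and the opening at its end, in the units of the state.
- env.state(): the state, without advancing time (a new reading comes with each control period).
- env.read_camera(name): name is "side" or "top" or "wrist"; returns a dict with "img" (400x640x3 uint8, red, green, blue), "fx", "fy", "cx", "cy" (pixels), "D" ([k1, k2, p1, p2, k3] as OpenCV has them; the pictures are not rectified), "rvec" (rotation vector, rad) and "tvec" (3), from world to camera coordinates, as OpenCV has them. Camera axes: x right, y down, z forward; pixel columns grow to the right and rows downward; lengths in mm; the calibration is good to about 2 mm. A picture is of the moment at which its call begins. There is no depth.
- env.job_done(): hands the job in, once; it reports no verdict.
The state is a dict: "t": time; "joints": joint angles; "qvel": joint speeds; "tau": joint torques, N m; "eef_pos": TCP position; "tcp_rot": TCP orientation; "ft_force": force on the tool from outside, world axes, zero at the start; "moment": the same for the moment, N m; "opening": opening from 0.0 (shut) to 1.0 (fully open).
Only numpy, scipy, OpenCV 4.12 (cv2) and the standard library are available. Lean on these libraries where they do the work, as an engineer would, in place of code of your own. Each camera call takes 0.05 s, during which the arm holds its last target.

## Working session

There is one attempt and no reset: what is moved stays moved. The work goes in short steps, Python scripts to look and compute and a shell command to move; the robot and the scene stay as the last step left them, time stands still between calls to the robot, and variables do not carry over. Pictures are saved under pics/ and viewed, and the job is handed in when it is done.

```bash
mkdir -p pics; ls; cat > h.py <<'E'
import numpy as np, cv2
from cell import env
def snap(name,fn):
    c=env.read_camera(name); cv2.imwrite('pics/'+fn,c['img'][:,:,::-1]); 
    np.save('pics/'+fn+'.npy',c,allow_pickle=True); return c
def load(fn): return np.load('pics/'+fn+'.npy',allow_pickle=True).item()
def K(c): return np.array([[c['fx'],0,c['cx']],[0,c['fy'],c['cy']],[0,0,1.]])
def plane(c,pts,z):
    u=cv2.undistortPoints(np.array(pts,float).reshape(-1,1,2),K(c),np.array(c['D'],float)).reshape(-1,2)
    R=cv2.Rodrigues(np.array(c['rvec'],float))[0]; t=np.array(c['tvec'],float).ravel()
    o=-R.T@t; d=np.c_[u,np.ones(len(u))]@R
    return o+d*((z-o[2])/d[:,2])[:,None]
def proj(c,P): return cv2.projectPoints(np.array(P,float).reshape(-1,1,3),np.array(c['rvec'],float),np.array(c['tvec'],float),K(c),np.array(c['D'],float))[0].reshape(-1,2)
def crop(fn,out,x,y,w,h,s):
    i=cv2.imread('pics/'+fn)[y:y+h,x:x+w]; cv2.imwrite('pics/'+out,cv2.resize(i,None,fx=s,fy=s,interpolation=cv2.INTER_CUBIC))
E
python3 - <<'E'
from h import *
for n in ['side','top','wrist']: snap(n,n+'0.png')
print(env.state())
E
```

```text
pics
{'t': 0.15, 'joints': array([ 1.10140859e+00,  4.91397468e-01,  1.55931765e+00, -3.52044217e-05,
        1.09170624e+00, -1.05630518e-01]), 'qvel': array([ 0.0024374 , -0.00273617, -0.00351011,  0.00020231,  0.00165309,
       -0.00215663]), 'tau': array([ 1.96441906e-03, -6.12890410e+01, -2.58276504e+01,  6.93137292e-02,
        4.72304283e-02, -8.47758838e-05]), 'eef_pos': array([222.35444181, 584.08065764, 404.3077828 ]), 'tcp_rot': array([-3.14076528e+00, -5.63200741e-05,  2.77785166e+00]), 'ft_force': array([-0.45252914,  0.68387852,  0.22860097]), 'moment': array([ 0.0441493 ,  0.04167184, -0.01223086]), 'opening': 0.9984087659862356}
```

View pics/side0.png

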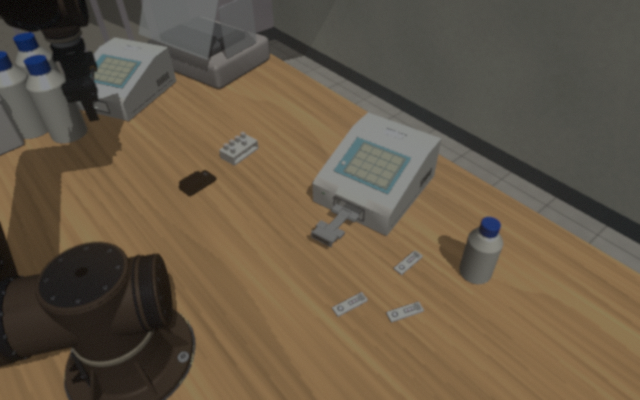

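View pics/top0.png

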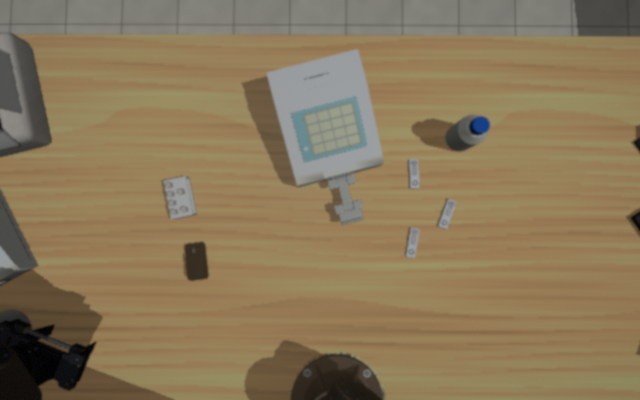

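View pics/wrist0.png

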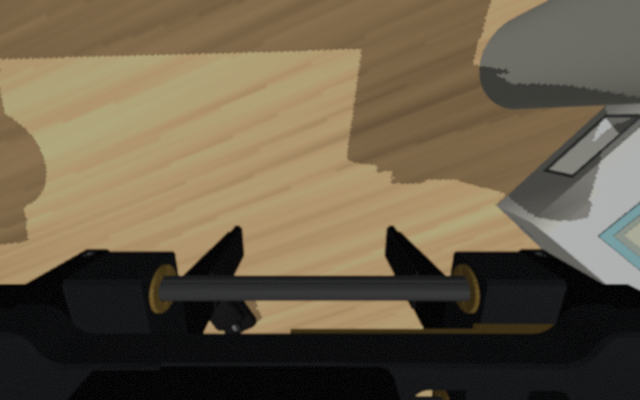

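```bash
python3 - <<'E'
from h import *
crop('top0.png','c1.png',395,150,75,115,6 if 0 else 5)
crop('top0.png','c2.png',285,140,110,95,7)
c=load('top0.png')
print(plane(c,[(414,174),(447,214),(412,242)],7))
E
```

```text
[[ 606.81912005 -207.76014851    7.        ]
 [ 498.65313569 -296.45472823    7.        ]
 [ 422.60417053 -201.47097867    7.        ]]
```

View pics/c1.png

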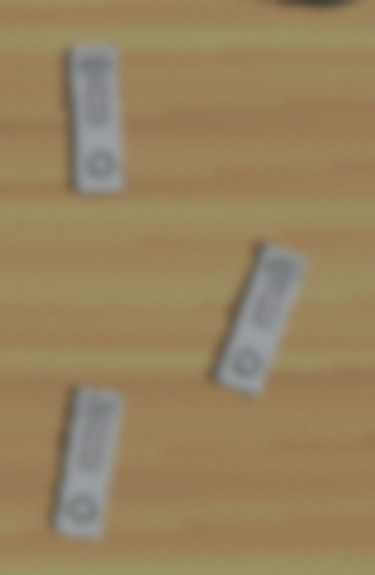

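View pics/c2.png

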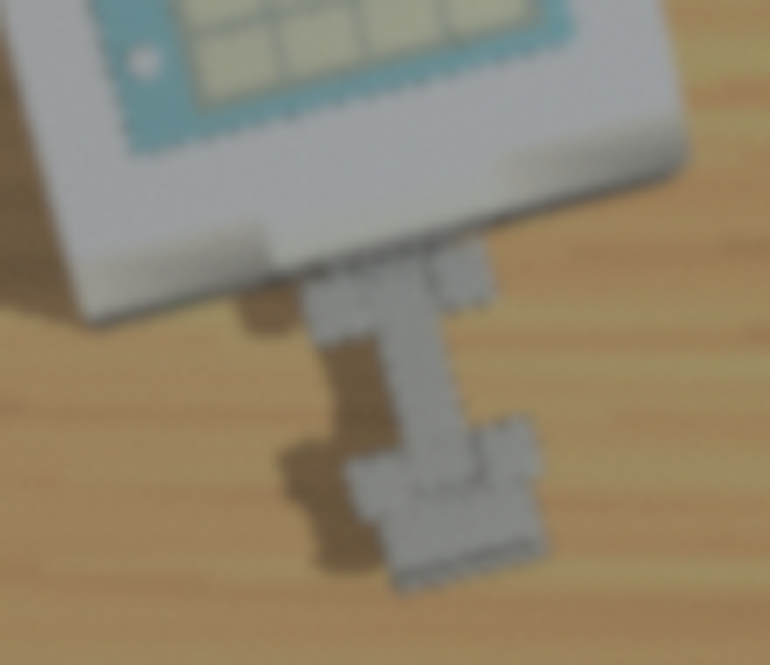

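```bash
cat >> h.py <<'E'
from scipy.spatial.transform import Rotation as Ro
def rel(target,yaw,s=None):
    """shift (units of 150mm) and rz (units 45deg) from present tool to point-down pose; target TCP mm"""
    s=s or env.state(); R=Ro.from_euler('xyz',s['tcp_rot']); T=Ro.from_euler('xyz',[np.pi,0,yaw])
    return R.inv().apply(np.array(target)-s['eef_pos'])/150,(R.inv()*T).as_rotvec()/(np.pi/4)
E
python3 - <<'E'
from h import *
s=env.state(); c=load('wrist0.png')
Rc=cv2.Rodrigues(np.array(c['rvec'],float))[0]; o=-Rc.T@np.array(c['tvec'],float).ravel()
R=Ro.from_euler('xyz',s['tcp_rot']); print('cam in tool',R.inv().apply(o-s['eef_pos'])); print((R.inv().as_matrix()@Rc.T).round(3))
t=load('top0.png')
def P(x,y,z,ox,oy,sc): return plane(t,[(ox+x/sc,oy+y/sc)],z)[0]
# cassette corners top z=7
q=[P(x,y,7,395,150,5) for x,y in [(262,243),(307,257),(262,394),(213,380)]]
print('cas',np.round(q,1),np.mean(q,0)); a=(q[0]+q[1]-q[2]-q[3]); print('yaw',np.arctan2(a[1],a[0]))
f=[P(x,y,52,285,140,7) for x,y in [(397,590),(545,553),(390,570),(540,540)]]
print('tab',np.round(f,1)); a=f[0]-f[1]; print('yaw',np.arctan2(-a[0],a[1]))
print(plane(t,[(472,130),(180,198),(196,261)],20))
E
```

```text
cam in tool [77.84630612 -0.12253938 21.32722772]
[[ 0.001 -0.96  -0.28 ]
 [ 1.     0.001  0.   ]
 [ 0.    -0.28   0.96 ]]
cas [[ 540.4 -297.9    7. ]
 [ 532.9 -322.2    7. ]
 [ 458.7 -297.2    7. ]
 [ 466.1 -270.8    7. ]] [ 499.52943789 -297.02340986    7.        ]
yaw -0.33778266347618513
tab [[470.  -10.   52. ]
 [484.  -64.9  52. ]
 [477.4  -7.4  52. ]
 [488.8 -63.   52. ]]
yaw 0.25072148734435373
[[ 725.78445887 -362.25068404   20.        ]
 [ 537.08157349  424.10882361   20.        ]
 [ 369.03976186  377.21997572   20.        ]]
```

```bash
python3 - <<'E'
from h import *
print(rel([547,-314,350],2.804))
E
```

```text
(array([-4.1528043 , -4.82517437,  0.36581035]), array([-1.05244924e-03, -8.54778000e-05, -3.32930738e-02]))
```

```bash
python3 -m pendant '[{"x":-0.35,"y":-0.3},{"x":-0.7,"y":-0.6},{"x":-1,"y":-0.9},{"x":-1,"y":-0.9}]'
python3 -m pendant '[{"x":-0.35,"y":-0.3},{"x":-0.7,"y":-0.6},{"x":-1,"y":-1},{"x":-1,"y":-1}]'
python3 -m pendant '[{"x":-0.3,"y":-0.3},{"x":-0.6,"y":-0.6},{"x":-0.9,"y":-1},{"x":-0.9,"y":-1}]'
python3 -m pendant '[{"x":-0.3,"y":-0.3},{"x":-0.6,"y":-0.6,"z":0.1},{"x":-0.8,"y":-1,"z":0.2},{"x":-0.8,"y":-1,"z":0.2}]'
python3 -m pendant '[{"x":-0.2,"y":-0.4},{"x":-0.45,"y":-0.9,"z":0.16},{"x":-0.45,"y":-0.92,"z":0.16,"rz":-0.033},{"x":-0.45,"y":-0.92,"z":0.16,"rz":-0.033},{"x":-0.45,"y":-0.92,"z":0.16,"rz":-0.033}]'
python3 - <<'E'
from h import *
snap('wrist','w1.png');print(env.state()['eef_pos'],env.state()['tcp_rot'])
E
```

```text
[222.37803418 584.08476766 404.38133722] [-3.14095621e+00 -5.50409119e-05  2.77778920e+00]invalid input
invalid input
invalid input
invalid input
invalid input
```

View pics/w1.png

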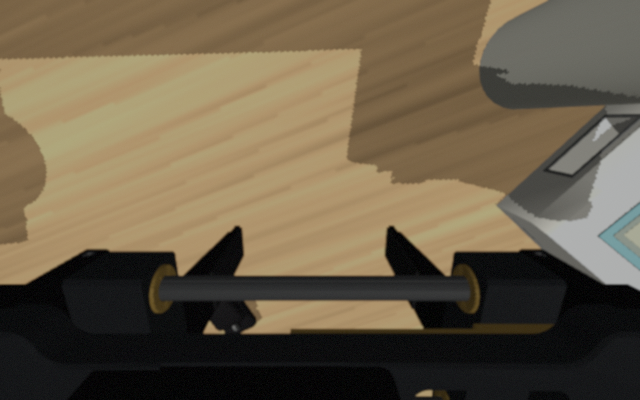

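All keys seem to be needed in each row.

```bash
python3 -m pendant '[{"x":-0.35,"y":-0.3,"z":0,"rx":0,"ry":0,"rz":0,"jaw":1},{"x":-0.7,"y":-0.6,"z":0,"rx":0,"ry":0,"rz":0,"jaw":1},{"x":-1,"y":-0.9,"z":0,"rx":0,"ry":0,"rz":0,"jaw":1},{"x":-1,"y":-0.9,"z":0,"rx":0,"ry":0,"rz":0,"jaw":1}]'
```

```text
t: 0.7
eef_pos: [315.5, 402.2, 404.9]
tcp_rot: [-3.141, 0.0, 2.775]
ft_force: [0.4, 0.2, 0.4]
opening: 1.004
```

```bash
python3 -m pendant '[{"x":-0.35,"y":-0.3,"z":0,"rx":0,"ry":0,"rz":0,"jaw":1},{"x":-0.7,"y":-0.6,"z":0,"rx":0,"ry":0,"rz":0,"jaw":1},{"x":-1,"y":-1,"z":0,"rx":0,"ry":0,"rz":0,"jaw":1},{"x":-1,"y":-1,"z":0,"rx":0,"ry":0,"rz":0,"jaw":1}]'
python3 -m pendant '[{"x":-0.3,"y":-0.3,"z":0,"rx":0,"ry":0,"rz":0,"jaw":1},{"x":-0.6,"y":-0.6,"z":0,"rx":0,"ry":0,"rz":0,"jaw":1},{"x":-0.9,"y":-1,"z":0,"rx":0,"ry":0,"rz":0,"jaw":1},{"x":-0.9,"y":-1,"z":0,"rx":0,"ry":0,"rz":0,"jaw":1}]'
python3 -m pendant '[{"x":-0.3,"y":-0.3,"z":0,"rx":0,"ry":0,"rz":0,"jaw":1},{"x":-0.6,"y":-0.6,"z":0.1,"rx":0,"ry":0,"rz":0,"jaw":1},{"x":-0.8,"y":-1,"z":0.2,"rx":0,"ry":0,"rz":0,"jaw":1},{"x":-0.8,"y":-1,"z":0.2,"rx":0,"ry":0,"rz":0,"jaw":1}]'
python3 -m pendant '[{"x":-0.2,"y":-0.4,"z":0.08,"rx":0,"ry":0,"rz":0,"jaw":1},{"x":-0.45,"y":-0.92,"z":0.16,"rx":0,"ry":0,"rz":-0.033,"jaw":1},{"x":-0.45,"y":-0.92,"z":0.16,"rx":0,"ry":0,"rz":-0.033,"jaw":1},{"x":-0.45,"y":-0.92,"z":0.16,"rx":0,"ry":0,"rz":-0.033,"jaw":1},{"x":-0.45,"y":-0.92,"z":0.16,"rx":0,"ry":0,"rz":-0.033,"jaw":1}]'
python3 - <<'E'
from h import *
snap('wrist','w2.png');print(env.state()['eef_pos'],env.state()['tcp_rot'],env.state()['qvel'])
E
```

```text
t: 1.2
eef_pos: [402.0, 209.1, 404.8]
tcp_rot: [3.141, 0.0, 2.776]
ft_force: [0.9, -0.2, -0.5]
opening: 0.999
t: 1.7
eef_pos: [475.1, 20.4, 404.6]
tcp_rot: [3.142, 0.0, 2.775]
ft_force: [-0.5, 0.6, 0.0]
opening: 0.998
t: 2.2
eef_pos: [533.5, -162.1, 373.4]
tcp_rot: [3.141, -0.002, 2.775]
ft_force: [-0.1, 0.8, -0.2]
opening: 1.003
t: 2.82
eef_pos: [547.3, -311.3, 350.9]
tcp_rot: [3.141, -0.0, 2.805]
ft_force: [0.0, -0.5, -0.3]
opening: 1.0
[ 547.25444358 -311.22003276  351.05458376] [ 3.14120410e+00 -3.03524029e-05  2.80527062e+00] [-0.00038039 -0.00381005 -0.00222767 -0.0014973  -0.00181898 -0.00498798]
```

View pics/w2.png

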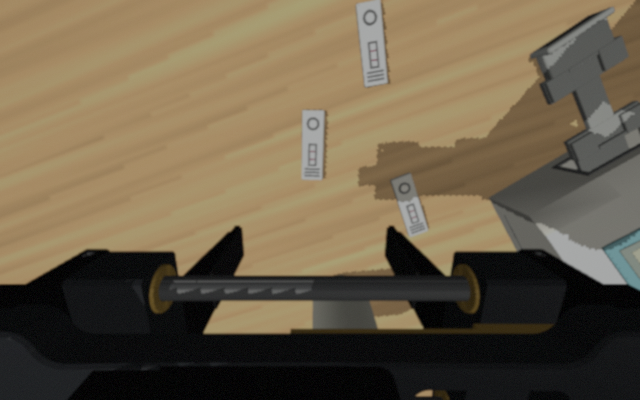

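Three look-alikes: (313,145), (371,42) and (410,204). The image's right is the robot's left, so the leftmost one, (313,145), is farthest to the robot's right, which agrees with top view (447,214), y≈-297.

```bash
python3 - <<'E'
from h import *
crop('w2.png','c3.png',280,95,70,100,6)
E
```

```text
(no output)
```

View pics/c3.png

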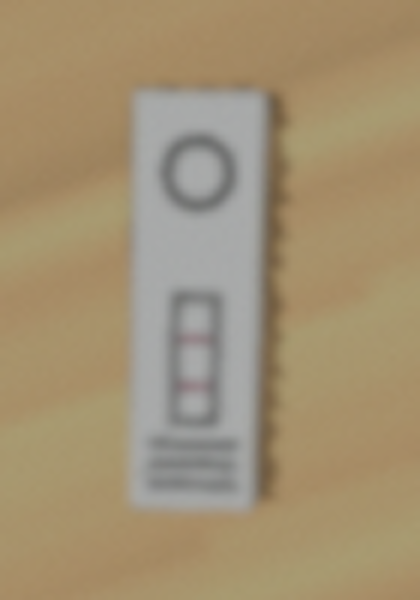

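```bash
python3 - <<'E'
from h import *
c=load('w2.png')
p=[(280+x/6,95+y/6) for x,y in [(132,90),(269,92),(255,503),(130,507),(199,173)]]
q=plane(c,p,7);print(q.round(1)); print(np.linalg.norm(q[0]-q[1]),np.linalg.norm(q[2]-q[3]),np.linalg.norm(q[0]-q[3]),np.linalg.norm(q[1]-q[2]))
ctr=q[:4].mean(0); a=q[2]+q[3]-q[0]-q[1]; yaw=np.arctan2(a[1],a[0]); print(ctr,yaw)
u=np.array([np.cos(yaw),np.sin(yaw),0]); print('well along',(q[4]-ctr)@u)
for ct in ['top0.png','side0.png']: print(proj(load(ct),[ctr]))
print(rel([ctr[0],ctr[1],7+171+60],yaw+np.pi))
E
```

```text
[[ 461.2 -295.2    7. ]
 [ 469.9 -271.4    7. ]
 [ 542.5 -298.8    7. ]
 [ 535.1 -322.4    7. ]
 [ 479.3 -288.4    7. ]]
25.336230018806553 24.78275283854897 78.70105188687351 77.55471040510257
[ 502.15970802 -296.96198924    7.        ] -0.35643390234955225
well along -24.4334847135383
[[447.17603211 212.70430008]]
[[404.4812661  309.56803192]]
(array([ 0.31513511, -0.00977828,  0.75370305]), array([ 4.94316585e-04, -4.36194682e-05,  2.56072238e-02]))
```

```bash
python3 -m pendant '[{"x":0.2,"y":0,"z":0.2,"rx":0,"ry":0,"rz":0.026,"jaw":1},{"x":0.315,"y":-0.01,"z":0.5,"rx":0,"ry":0,"rz":0.026,"jaw":1},{"x":0.315,"y":-0.01,"z":0.8,"rx":0,"ry":0,"rz":0.026,"jaw":0.8},{"x":0.315,"y":-0.01,"z":0.8,"rx":0,"ry":0,"rz":0.026,"jaw":0.6},{"x":0.315,"y":-0.01,"z":0.8,"rx":0,"ry":0,"rz":0.026,"jaw":0.5},{"x":0.315,"y":-0.01,"z":0.8,"rx":0,"ry":0,"rz":0.026,"jaw":0.5}]'
python3 - <<'E'
from h import *
snap('wrist','w3.png');s=env.state();print(s['eef_pos'],s['tcp_rot'])
print(rel([502.2,-297,192],2.785))
E
```

```text
t: 3.62
eef_pos: [502.3, -298.7, 232.6]
tcp_rot: [-3.141, 0.003, 2.784]
ft_force: [0.6, 0.3, 0.6]
opening: 0.634
[ 502.17139342 -298.74428795  232.39034597] [-3.14094031e+00  2.51869926e-03  2.78363341e+00]
(array([0.00457381, 0.01113396, 0.2692511 ]), array([-0.00083279,  0.00320634, -0.00174104]))
```

View pics/w3.png

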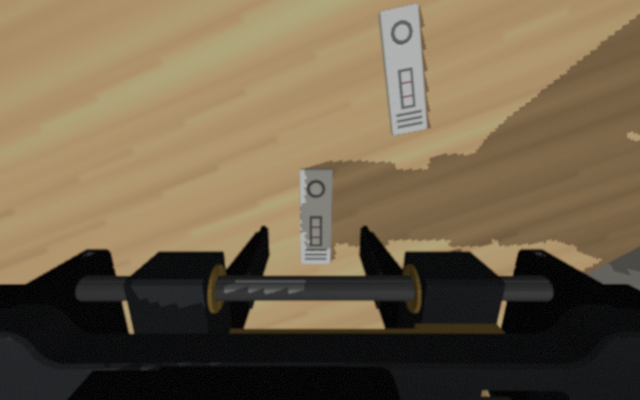

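```bash
python3 -m pendant '[{"x":0.005,"y":0.01,"z":0.1,"rx":0,"ry":0,"rz":0,"jaw":0.45},{"x":0.005,"y":0.01,"z":0.2,"rx":0,"ry":0,"rz":0,"jaw":0.45},{"x":0.005,"y":0.01,"z":0.265,"rx":0,"ry":0,"rz":0,"jaw":0.45},{"x":0.005,"y":0.01,"z":0.265,"rx":0,"ry":0,"rz":0,"jaw":0.45},{"x":0.005,"y":0.01,"z":0.265,"rx":0,"ry":0,"rz":0,"jaw":0.45}]'
python3 - <<'E'
from h import *
snap('wrist','w4.png');s=env.state();print(s['eef_pos'],s['tcp_rot'])
E
```

```text
t: 4.3
eef_pos: [501.5, -297.1, 190.4]
tcp_rot: [3.141, -0.001, 2.783]
ft_force: [-1.6, 0.4, 2.5]
opening: 0.45
[ 501.52429565 -297.12181687  190.45720828] [ 3.14125086e+00 -8.18542129e-04  2.78318609e+00]
```

View pics/w4.png

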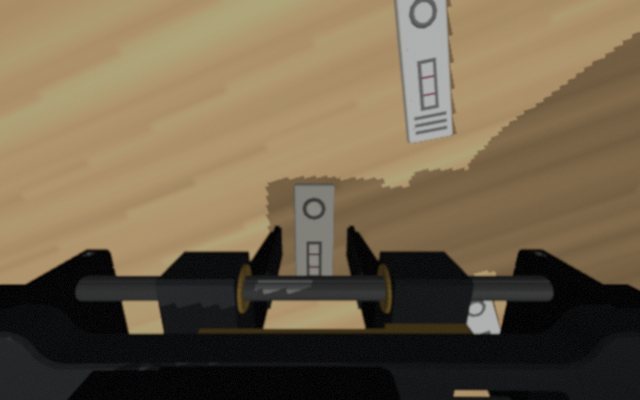

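```bash
python3 -m pendant '[{"x":0,"y":0,"z":-0.008,"rx":0,"ry":0,"rz":0,"jaw":0.4},{"x":0,"y":0,"z":-0.008,"rx":0,"ry":0,"rz":0,"jaw":0.2},{"x":0,"y":0,"z":-0.008,"rx":0,"ry":0,"rz":0,"jaw":0.1},{"x":0,"y":0,"z":-0.008,"rx":0,"ry":0,"rz":0,"jaw":0.1},{"x":0,"y":0,"z":-0.008,"rx":0,"ry":0,"rz":0,"jaw":0.1},{"x":0,"y":0,"z":-0.008,"rx":0,"ry":0,"rz":0,"jaw":0.1}]'
```

```text
t: 5.1
eef_pos: [501.6, -297.1, 192.2]
tcp_rot: [3.142, 0.0, 2.783]
ft_force: [-1.0, 0.0, -0.8]
opening: 0.261
```

```bash
python3 -m pendant '[{"x":0,"y":0,"z":-0.2,"rx":0,"ry":0,"rz":0,"jaw":0.1},{"x":0,"y":0,"z":-0.5,"rx":0,"ry":0,"rz":0,"jaw":0.1},{"x":0,"y":0,"z":-0.9,"rx":0,"ry":0,"rz":0,"jaw":0.1},{"x":0,"y":0,"z":-0.95,"rx":0,"ry":0,"rz":0,"jaw":0.1},{"x":0,"y":0,"z":-0.95,"rx":0,"ry":0,"rz":0,"jaw":0.1}]'
python3 - <<'E'
from h import *
print(rel([604,-4,370],0.25-np.pi))
E
```

```text
t: 5.72
eef_pos: [501.4, -297.0, 334.6]
tcp_rot: [-3.142, 0.001, 2.783]
ft_force: [-0.3, 0.8, 0.1]
opening: 0.259
(array([ 0.0444366 ,  2.06912674, -0.23584764]), array([-2.78360781e-04,  6.35892445e-04, -7.74474883e-01]))
```

```bash
python3 -m pendant '[{"x":0.0,"y":0.3,"z":-0.23,"rx":0,"ry":0,"rz":0,"jaw":0.1},{"x":0.02,"y":0.65,"z":-0.24,"rx":0,"ry":0,"rz":0,"jaw":0.1},{"x":0.04,"y":1,"z":-0.24,"rx":0,"ry":0,"rz":0,"jaw":0.1},{"x":0.04,"y":1,"z":-0.24,"rx":0,"ry":0,"rz":0,"jaw":0.1}]'
python3 -m pendant '[{"x":0,"y":0.3,"z":0,"rx":0,"ry":0,"rz":-0.2,"jaw":0.1},{"x":0,"y":0.6,"z":0,"rx":0,"ry":0,"rz":-0.4,"jaw":0.1},{"x":0,"y":0.9,"z":0,"rx":0,"ry":0,"rz":-0.6,"jaw":0.1},{"x":0,"y":1,"z":0,"rx":0,"ry":0,"rz":-0.774,"jaw":0.1},{"x":0,"y":1,"z":0,"rx":0,"ry":0,"rz":-0.774,"jaw":0.1},{"x":0,"y":1,"z":0,"rx":0,"ry":0,"rz":-0.774,"jaw":0.1},{"x":0,"y":1,"z":0,"rx":0,"ry":0,"rz":-0.774,"jaw":0.1}]'
python3 - <<'E'
from h import *
snap('wrist','w5.png');s=env.state();print(s['eef_pos'],s['tcp_rot'])
E
```

```text
t: 6.22
eef_pos: [549.1, -151.8, 368.8]
tcp_rot: [3.141, -0.003, 2.787]
ft_force: [0.5, 0.2, -0.9]
opening: 0.259
t: 7.1
eef_pos: [601.0, -15.2, 370.4]
tcp_rot: [3.141, -0.0, -2.895]
ft_force: [-0.1, 0.3, -0.4]
opening: 0.257
[601.03956499 -15.0774294  370.5034493 ] [ 3.14143692e+00 -2.69447058e-04 -2.89450884e+00]
```

View pics/w5.png

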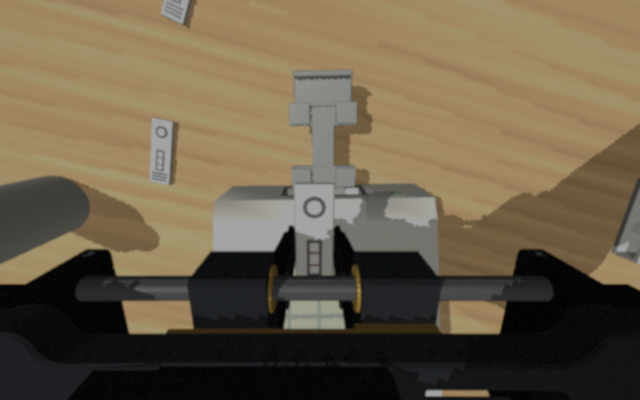

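```bash
python3 - <<'E'
from h import *
crop('w5.png','c5.png',278,62,90,75,8)
crop('w5.png','c6.png',278,137,90,75,8)
E
```

```text
(no output)
```

View pics/c5.png

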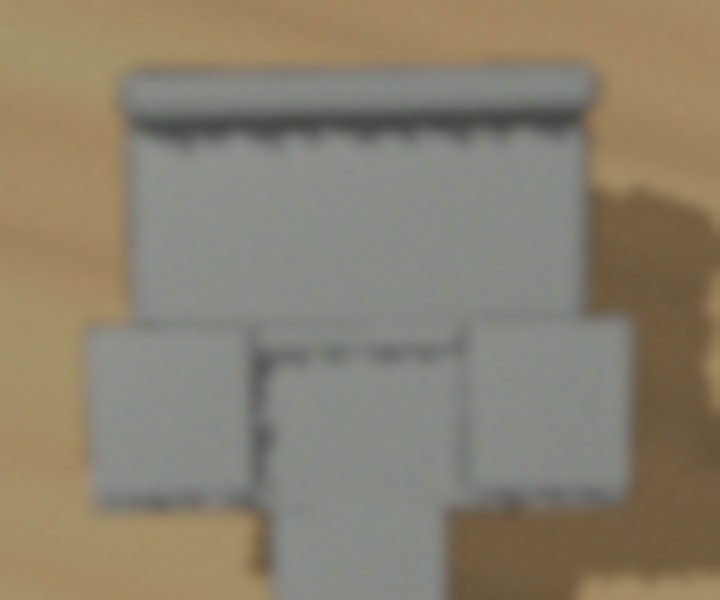

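View pics/c6.png

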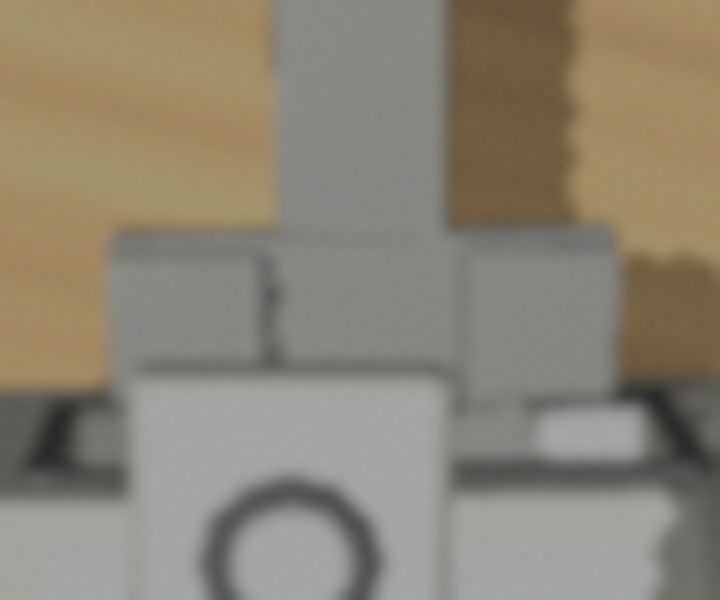

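```bash
cat > fit.py <<'E'
from h import *
from scipy.optimize import least_squares
c=load('w5.png'); print(c['fx'],c['fy'])
a=lambda x,y:(278+x/8,62+y/8); b=lambda x,y:(278+x/8,137+y/8)
# lateral lines only: (px, y_local, z)
obs=[(a(88,327),(-46,-36,44)),(a(634,320),(-46,36,44)),(a(252,330),(-46,-14,44)),(a(466,325),(-46,14,44)),
 (b(110,252),(24,-36,44)),(b(617,250),(24,36,44)),(b(262,252),(24,-14,44)),(b(464,252),(24,14,44)),
 (a(122,75),(-75.5,-30,52)),(a(595,68),(-75.5,30,52)),
 (a(274,560),(-10,-12,40)),(a(450,560),(-10,12,40))]
U=np.array([o[0] for o in obs]);M=np.array([o[1] for o in obs],float)
W=np.ones((12,2));W[10:,1]=0
def model(p): 
    R=np.array([[np.cos(p[2]),-np.sin(p[2])],[np.sin(p[2]),np.cos(p[2])]])
    return np.c_[M[:,:2]@R.T+p[:2],M[:,2]]
f=lambda p:((proj(c,model(p))-U)*W).ravel()
r=least_squares(f,[551,-18,.25],loss='soft_l1',f_scale=0.5); print(r.x); print((r.fun.reshape(-1,2)).round(2))
# cassette in hand: z top = TCP z-192.2+7
s=env.state(); zt=s['eef_pos'][2]-192.2+7
q=plane(c,[b(132,378),b(447,370),b(291,562)],zt); print(q)
R=Ro.from_euler('xyz',s['tcp_rot']); print('tool',R.inv().apply(q-s['eef_pos']).round(1))
E
python3 fit.py
```

```text
276.92327360054855 276.92327360054855
[ 5.52335256e+02 -1.77306823e+01  2.62762169e-01]
[[-0.52  0.22]
 [ 0.35 -0.01]
 [ 0.08 -0.48]
 [ 0.21 -0.29]
 [-0.7   1.08]
 [ 0.62  0.36]
 [ 0.05  0.78]
 [-0.03  0.41]
 [-0.62 -0.51]
 [ 1.25 -0.64]
 [-0.14  0.  ]
 [-0.17  0.  ]]
[[565.60574385 -37.10282724 185.3034493 ]
 [559.14851982 -14.0978564  185.3034493 ]
 [576.86877046 -21.8043963  185.3034493 ]]
tool [[ 39.7 -12.7 185.2]
 [ 40.3  11.2 185.2]
 [ 25.   -0.6 185.2]]
```

```bash
python3 - <<'E'
from h import *
print(rel([552.3,-17.7,250],0.263-np.pi))
E
```

```text
(array([0.31912189, 0.06239269, 0.80345207]), array([ 0.00020102, -0.00034149, -0.02026515]))
```

```bash
python3 -m pendant '[{"x":0.2,"y":0.04,"z":0.05,"rx":0,"ry":0,"rz":-0.02,"jaw":0.1},{"x":0.32,"y":0.063,"z":0.2,"rx":0,"ry":0,"rz":-0.02,"jaw":0.1},{"x":0.32,"y":0.063,"z":0.5,"rx":0,"ry":0,"rz":-0.02,"jaw":0.1},{"x":0.32,"y":0.063,"z":0.75,"rx":0,"ry":0,"rz":-0.02,"jaw":0.1},{"x":0.32,"y":0.063,"z":0.8,"rx":0,"ry":0,"rz":-0.02,"jaw":0.1},{"x":0.32,"y":0.063,"z":0.8,"rx":0,"ry":0,"rz":-0.02,"jaw":0.1},{"x":0.32,"y":0.063,"z":0.8,"rx":0,"ry":0,"rz":-0.02,"jaw":0.1}]'
python3 - <<'E'
from h import *
snap('wrist','w6.png');s=env.state();print(s['eef_pos'],s['tcp_rot'])
snap('side','s6.png')
crop('w6.png','c7.png',240,0,160,240,2.5)
crop('w6.png','c8.png',245,95,150,120,5)
crop('s6.png','c9.png',290,160,120,100,6)
E
```

```text
t: 8.02
eef_pos: [552.7, -16.9, 252.0]
tcp_rot: [-3.141, 0.002, -2.877]
ft_force: [-0.1, -0.1, 0.6]
opening: 0.256
[552.61036855 -16.8762367  252.01735413] [-3.14077209e+00  2.05946486e-03 -2.87643942e+00]
```

View pics/w6.png

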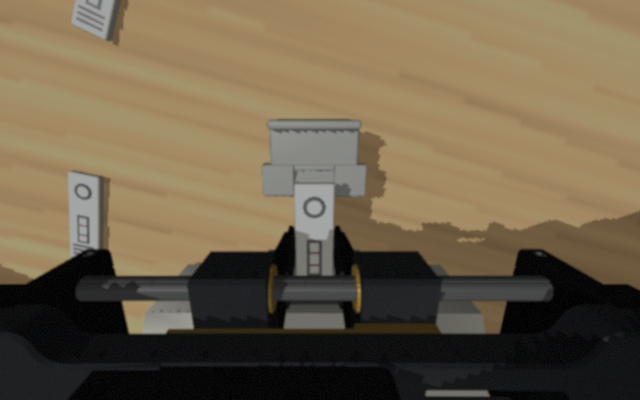

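View pics/c8.png

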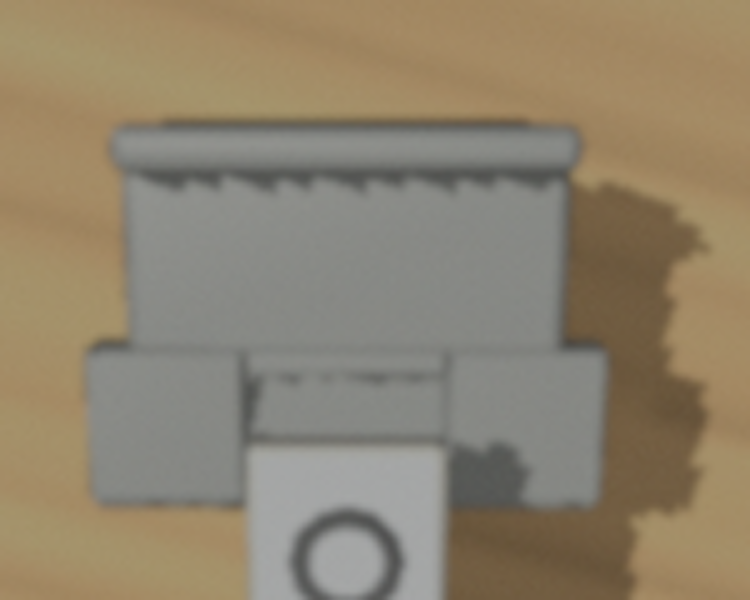

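View pics/c9.png

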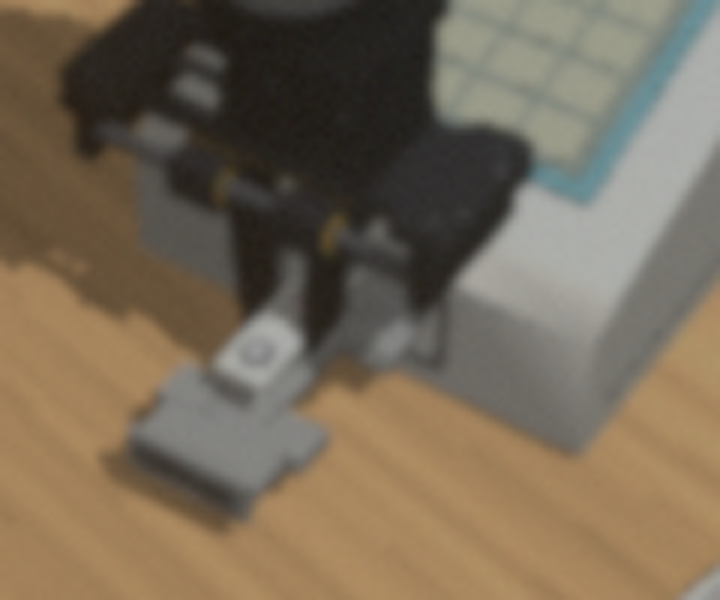

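```bash
cat > fit2.py <<'E'
from h import *
from scipy.optimize import least_squares
c=load('w6.png')
a=lambda x,y:(245+x/5,95+y/5)
obs=[(a(88,350),(-46,-36,44)),(a(607,348),(-46,36,44)),(a(242,352),(-46,-14,44)),(a(447,350),(-46,14,44)),
 (a(97,500),(-24,-36,44)),(a(601,500),(-24,36,44)),
 (a(112,130),(-75.5,-30,52)),(a(580,128),(-75.5,30,52)),(a(250,378),(-42,-14,44)),(a(445,376),(-42,14,44))]
U=np.array([o[0] for o in obs]);M=np.array([o[1] for o in obs],float)
def model(p): 
    R=np.array([[np.cos(p[2]),-np.sin(p[2])],[np.sin(p[2]),np.cos(p[2])]])
    return np.c_[M[:,:2]@R.T+p[:2],M[:,2]]
f=lambda p:((proj(c,model(p))-U)).ravel()
r=least_squares(f,[551,-18,.25],loss='soft_l1',f_scale=0.5); print(r.x); print((r.fun.reshape(-1,2)).round(2))
s=env.state(); zt=s['eef_pos'][2]-192.2+7
q=plane(c,[a(248,448),a(446,445),a(347,562)],zt)
R=Ro.from_euler('xyz',s['tcp_rot']); tl=lambda v:R.inv().apply(np.array(v)-s['eef_pos']).round(2)
print('cas tool',tl(q)); print('pocket tool',tl([*r.x[:2],40]),'yaw diff', r.x[2]-np.pi-s['tcp_rot'][2])
E
python3 fit2.py
```

```text
[ 5.51590762e+02 -1.78372632e+01  2.71614392e-01]
[[-1.61  0.21]
 [ 0.79  0.05]
 [ 0.02 -0.36]
 [ 0.32 -0.18]
 [-1.55  1.41]
 [ 0.45  0.89]
 [-1.95 -0.98]
 [ 1.22 -1.12]
 [-1.42  0.27]
 [ 0.63  0.45]]
cas tool [[ 39.23 -12.69 185.14]
 [ 39.63  11.37 185.12]
 [ 24.67  -0.63 185.15]]
pocket tool [  1.57  -0.55 211.88] yaw diff 0.006404316986952985
```

```bash
cat >> fit2.py <<'E'
print('--- with dz')
def m2(p): m=model(p); m[:,2]+=p[3]; return m
f=lambda p:((proj(c,m2(p))-U)).ravel()
r=least_squares(f,[551,-18,.25,0],loss='soft_l1',f_scale=0.5); print(r.x); print((r.fun.reshape(-1,2)).round(2))
for d in (0,r.x[3]):
  q=plane(c,[a(248,448),a(446,445),a(347,562)],zt+d); print(tl(q))
print('pocket tool',tl([*r.x[:2],40]),'yaw diff', r.x[2]-np.pi-s['tcp_rot'][2])
E
python3 fit2.py | sed -n '/---/,$p'
```

```text
--- with dz
[ 5.52239165e+02 -1.74704797e+01  2.70784881e-01 -4.94751659e+00]
[[ 0.07  0.02]
 [-0.26 -0.04]
 [ 0.87 -0.51]
 [ 0.11 -0.3 ]
 [ 0.01  0.46]
 [-0.55  0.03]
 [-0.2   0.09]
 [ 0.25  0.04]
 [-0.59 -0.03]
 [ 0.41  0.19]]
[[ 39.23 -12.69 185.14]
 [ 39.63  11.37 185.12]
 [ 24.67  -0.63 185.15]]
[[ 38.06 -13.04 190.09]
 [ 38.47  11.75 190.07]
 [ 23.05  -0.62 190.11]]
pocket tool [  0.85  -0.37 211.88] yaw diff 0.005574805733596033
```

```bash
python3 -m pendant '[{"x":0.016,"y":0.002,"z":0.04,"rx":0,"ry":0,"rz":0,"jaw":0.1},{"x":0.016,"y":0.002,"z":0.08,"rx":0,"ry":0,"rz":0,"jaw":0.1},{"x":0.016,"y":0.002,"z":0.08,"rx":0,"ry":0,"rz":0,"jaw":0.1},{"x":0.016,"y":0.002,"z":0.08,"rx":0,"ry":0,"rz":0,"jaw":0.1}]'
python3 - <<'E'
from h import *
snap('wrist','w7.png');s=env.state();print(s['eef_pos'],s['tcp_rot'])
snap('side','s7.png')
crop('w7.png','c10.png',245,95,150,120,5)
crop('s7.png','c11.png',300,190,75,60,10)
E
```

```text
t: 8.62
eef_pos: [550.0, -17.1, 238.6]
tcp_rot: [3.141, -0.0, -2.876]
ft_force: [0.6, -0.6, 0.1]
opening: 0.26
[550.03999948 -17.15257316 238.67430131] [ 3.14152662e+00  7.70509379e-05 -2.87628405e+00]
```

View pics/c10.png

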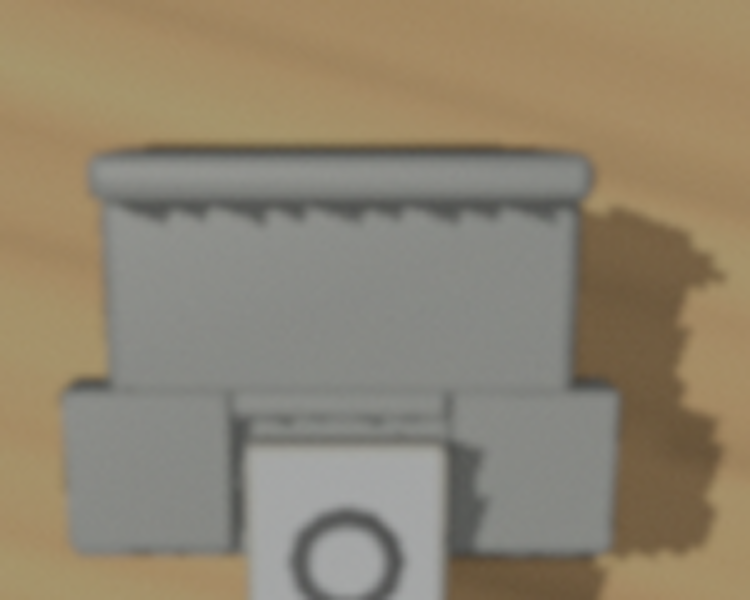

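View pics/c11.png

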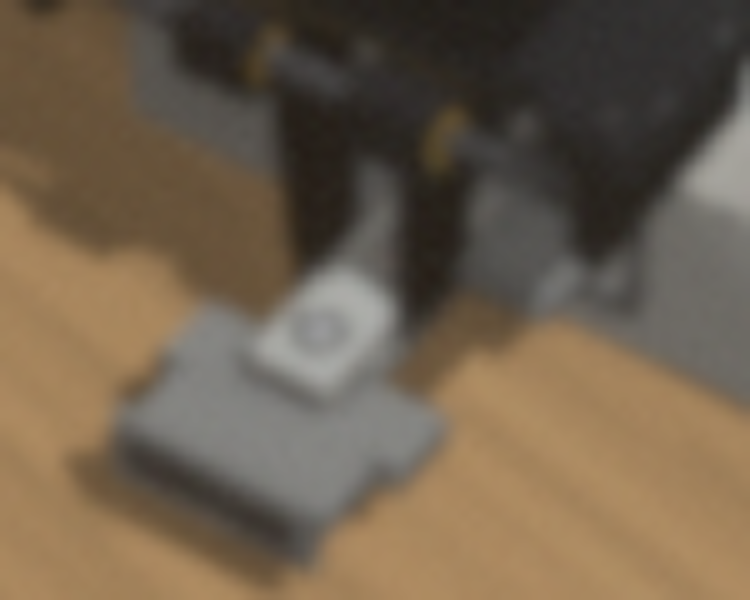

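```bash
sed -e "s/w6.png/w7.png/" -e '/^obs=/,/^ (a(112/d' fit2.py > fit3.py
python3 - <<'E'
t=open('fit3.py').read()
t=t.replace("U=np.array","""obs=[(a(62,392),(-46,-36,44)),(a(619,390),(-46,36,44)),(a(232,392),(-46,-14,44)),(a(449,390),(-46,14,44)),
 (a(72,550),(-24,-36,44)),(a(612,550),(-24,36,44)),
 (a(90,158),(-75.5,-30,52)),(a(593,158),(-75.5,30,52)),(a(240,416),(-42,-14,44)),(a(449,418),(-42,14,44))]
U=np.array""",1)
open('fit3.py','w').write(t)
E
python3 fit3.py
```

```text
[ 5.51552363e+02 -1.77683978e+01  2.70249006e-01]
[[-0.87 -0.1 ]
 [ 1.17 -0.13]
 [-0.21 -0.22]
 [ 0.5   0.01]
 [-0.8   1.32]
 [ 0.8   0.91]
 [-2.   -1.09]
 [ 1.39 -1.5 ]
 [-1.64  1.15]
 [ 0.39  0.58]]
cas tool [[ 39.45 -12.55 185.19]
 [ 39.85  11.49 185.2 ]
 [ 24.92  -0.5  185.2 ]]
pocket tool [ -1.29  -1.02 198.72] yaw diff 0.004951890108279677
--- with dz
[ 5.52297388e+02 -1.76375626e+01  2.67680071e-01 -4.31834185e+00]
[[ 0.58 -0.37]
 [-0.12 -0.11]
 [ 0.41 -0.4 ]
 [ 0.05 -0.06]
 [ 0.47  0.29]
 [-0.49  0.15]
 [-0.39 -0.1 ]
 [ 0.23 -0.22]
 [-1.05  0.82]
 [-0.07  0.37]]
[[ 39.45 -12.55 185.19]
 [ 39.85  11.49 185.2 ]
 [ 24.92  -0.5  185.2 ]]
[[ 38.43 -12.85 189.51]
 [ 38.84  11.81 189.51]
 [ 23.51  -0.49 189.52]]
pocket tool [ -2.04  -1.09 198.72] yaw diff 0.0023829549248928217
```

```bash
python3 -m pendant '[{"x":-0.005,"y":-0.0035,"z":0,"rx":0,"ry":0,"rz":0,"jaw":0.1},{"x":-0.005,"y":-0.0035,"z":0.015,"rx":0,"ry":0,"rz":0,"jaw":0.1},{"x":-0.005,"y":-0.0035,"z":0.03,"rx":0,"ry":0,"rz":0,"jaw":0.1},{"x":-0.005,"y":-0.0035,"z":0.03,"rx":0,"ry":0,"rz":0,"jaw":0.1},{"x":-0.005,"y":-0.0035,"z":0.03,"rx":0,"ry":0,"rz":0,"jaw":0.1}]'
python3 - <<'E'
from h import *
snap('wrist','w8.png');s=env.state();print(s['eef_pos'],s['tcp_rot'],s['ft_force'])
snap('side','s8.png')
crop('w8.png','c12.png',245,95,150,120,5)
crop('s8.png','c13.png',300,190,75,60,10)
E
```

```text
t: 9.35
eef_pos: [550.8, -17.4, 234.1]
tcp_rot: [3.141, -0.0, -2.876]
ft_force: [-0.0, -0.1, 0.4]
opening: 0.256
[550.8400408  -17.42600672 234.1871875 ] [ 3.14150432e+00  7.29970360e-05 -2.87629357e+00] [-0.53338428  0.93442944  1.8350103 ]
```

View pics/c12.png

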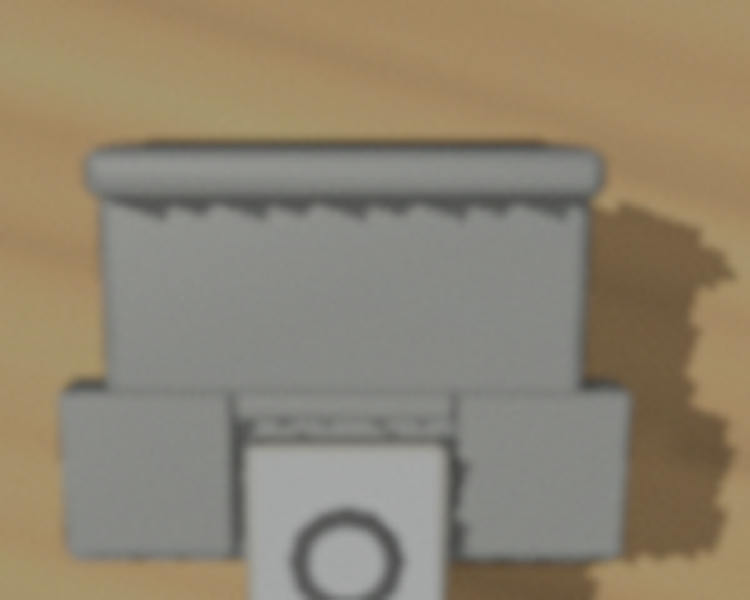

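View pics/c13.png

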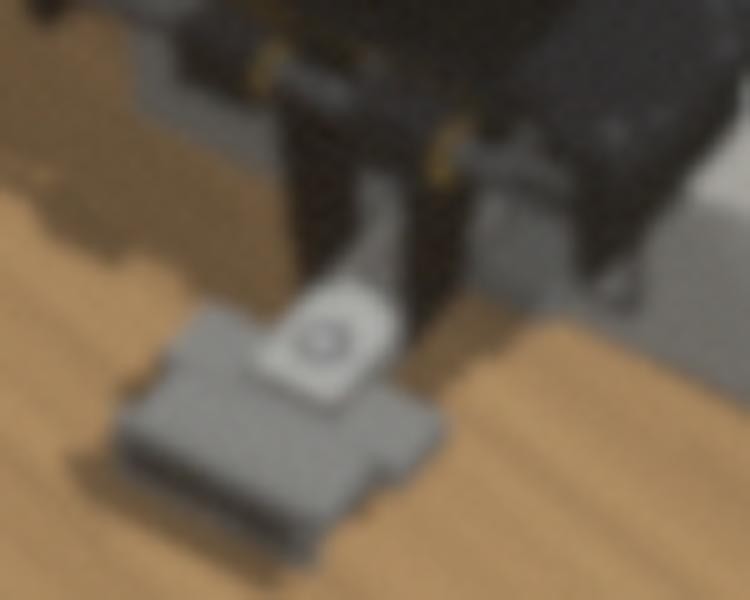

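```bash
python3 -m pendant '[{"x":0,"y":0,"z":0.006,"rx":0,"ry":0,"rz":0,"jaw":0.1},{"x":0,"y":0,"z":0.011,"rx":0,"ry":0,"rz":0,"jaw":0.1},{"x":0,"y":0,"z":0.011,"rx":0,"ry":0,"rz":0,"jaw":0.1}]'
```

```text
t: 9.82
eef_pos: [550.8, -17.4, 232.4]
tcp_rot: [3.141, -0.0, -2.876]
ft_force: [-0.3, -0.8, -1.1]
opening: 0.255
```

Now release slowly, without lifting.

```bash
python3 -m pendant '[{"x":0,"y":0,"z":0,"rx":0,"ry":0,"rz":0,"jaw":0.3},{"x":0,"y":0,"z":0,"rx":0,"ry":0,"rz":0,"jaw":0.36},{"x":0,"y":0,"z":0,"rx":0,"ry":0,"rz":0,"jaw":0.5},{"x":0,"y":0,"z":0,"rx":0,"ry":0,"rz":0,"jaw":0.6},{"x":0,"y":0,"z":0,"rx":0,"ry":0,"rz":0,"jaw":0.6},{"x":0,"y":0,"z":0,"rx":0,"ry":0,"rz":0,"jaw":0.6}]'
python3 - <<'E'
from h import *
snap('wrist','w9.png');s=env.state();print(s['eef_pos'],s['opening'],s['ft_force'])
crop('w9.png','c14.png',245,95,150,120,5)
E
```

```text
t: 10.58
eef_pos: [550.8, -17.4, 232.5]
tcp_rot: [3.142, 0.0, -2.876]
ft_force: [-0.1, -0.1, 0.1]
opening: 0.595
[550.81409031 -17.44667134 232.5081357 ] 0.6023306668080088 [-0.35069956 -0.22896331  0.72167426]
```

View pics/c14.png

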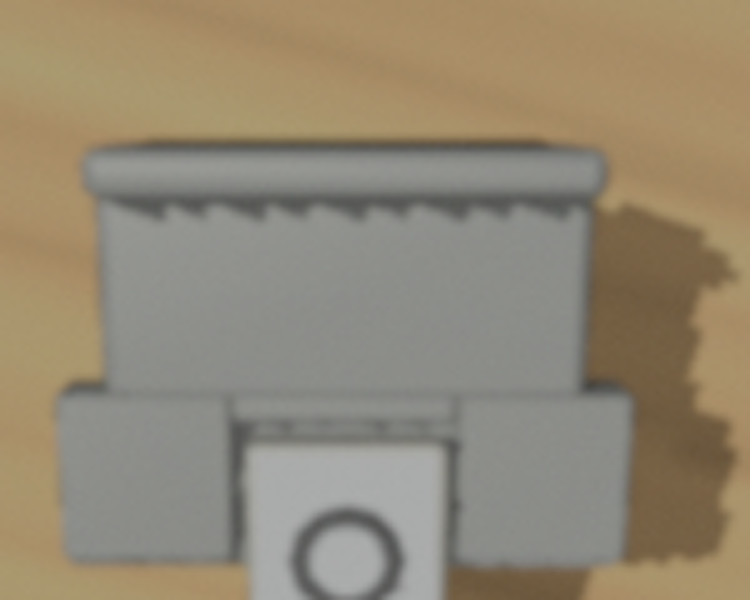

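```bash
python3 -m pendant '[{"x":0,"y":0,"z":-0.1,"rx":0,"ry":0,"rz":0,"jaw":0.6},{"x":0,"y":0,"z":-0.4,"rx":0,"ry":0,"rz":0,"jaw":0.6},{"x":0,"y":0,"z":-0.8,"rx":0,"ry":0,"rz":0,"jaw":0.4},{"x":-0.2,"y":0,"z":-0.8,"rx":0,"ry":0,"rz":0,"jaw":0.2},{"x":-0.3,"y":0,"z":-0.8,"rx":0,"ry":0,"rz":0,"jaw":0},{"x":-0.3,"y":0,"z":-0.8,"rx":0,"ry":0,"rz":0,"jaw":0}]'
python3 - <<'E'
from h import *
snap('wrist','w10.png');s=env.state();print(s['eef_pos'],s['opening'],s['ft_force'])
crop('w10.png','c15.png',265,60,120,150,4)
E
```

```text
t: 11.38
eef_pos: [594.4, -5.4, 351.9]
tcp_rot: [3.141, -0.001, -2.876]
ft_force: [0.8, -0.2, 0.2]
opening: 0.234
[593.90000387  -5.5915112  351.62473497] 0.19451544821610522 [ 0.4327555  -0.6286174  -0.06961665]
```

View pics/c15.png

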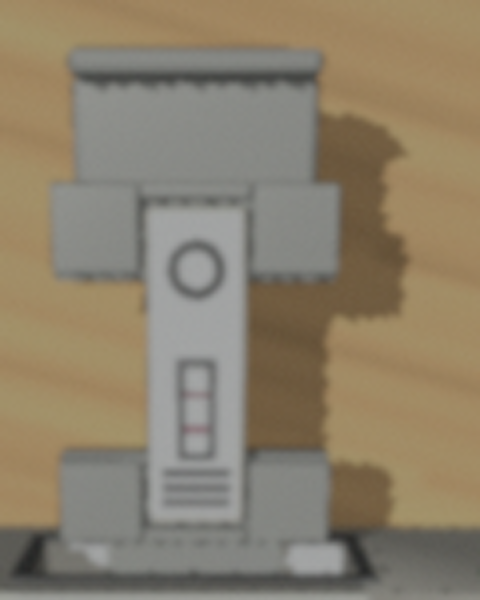

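```bash
python3 - <<'E'
from h import *
u=np.array([np.cos(.268),np.sin(.268)]); p=np.array([550.8,-17.4])-115*u
print(p,rel([*p,223],.268-np.pi))
E
```

```text
[439.9052204  -47.85238671] (array([ 1.06284736, -0.00303973,  0.85965078]), array([ 0.00109832, -0.00257801, -0.00296001]))
```

```bash
python3 -m pendant '[{"x":0.35,"y":0,"z":0,"rx":0,"ry":0,"rz":0,"jaw":0},{"x":0.7,"y":0,"z":0,"rx":0,"ry":0,"rz":0,"jaw":0},{"x":1,"y":0,"z":0,"rx":0,"ry":0,"rz":0,"jaw":0},{"x":1,"y":0,"z":0.2,"rx":0,"ry":0,"rz":0,"jaw":0},{"x":1,"y":0,"z":0.5,"rx":0,"ry":0,"rz":0,"jaw":0},{"x":1,"y":0,"z":0.8,"rx":0,"ry":0,"rz":0,"jaw":0},{"x":1,"y":0,"z":0.86,"rx":0,"ry":0,"rz":0,"jaw":0},{"x":1,"y":0,"z":0.86,"rx":0,"ry":0,"rz":0,"jaw":0},{"x":1,"y":0,"z":0.86,"rx":0,"ry":0,"rz":0,"jaw":0}]'
python3 - <<'E'
from h import *
snap('wrist','w11.png');snap('side','s11.png');s=env.state();print(s['eef_pos'],s['tcp_rot'],s['opening'],s['ft_force'])
crop('s11.png','c16.png',270,160,120,100,6)
u=np.array([np.cos(.268),np.sin(.268)]);n=np.array([-u[1],u[0]]);d=s['eef_pos'][:2]-[550.8,-17.4];print(d@u,d@n)
E
```

```text
t: 12.55
eef_pos: [449.7, -45.0, 224.8]
tcp_rot: [-3.141, 0.002, -2.876]
ft_force: [0.1, -0.5, 0.8]
opening: 0.006
[449.6265383  -44.98266554 224.73651156] [-3.14058949e+00  1.97189702e-03 -2.87623268e+00] 0.00606864242435648 [ 0.27411909  0.82127652 -0.19486496]
-104.86579769476712 0.19304143754574776
```

View pics/c16.png

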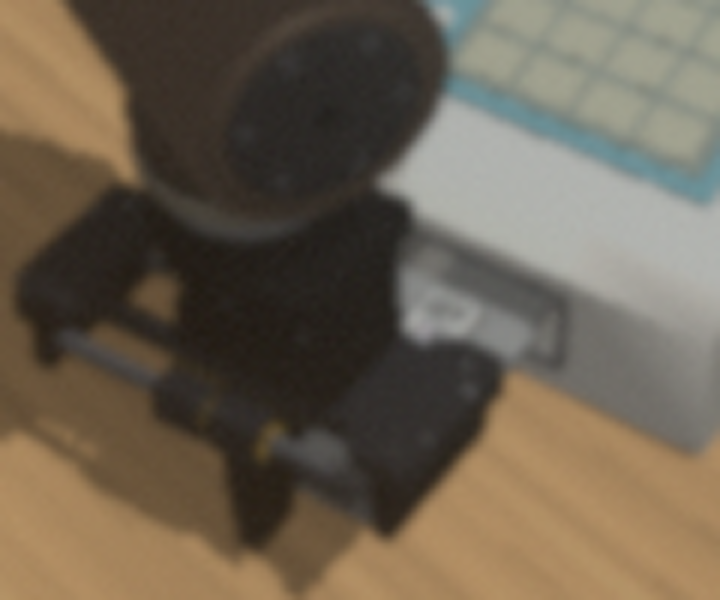

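View pics/w11.png

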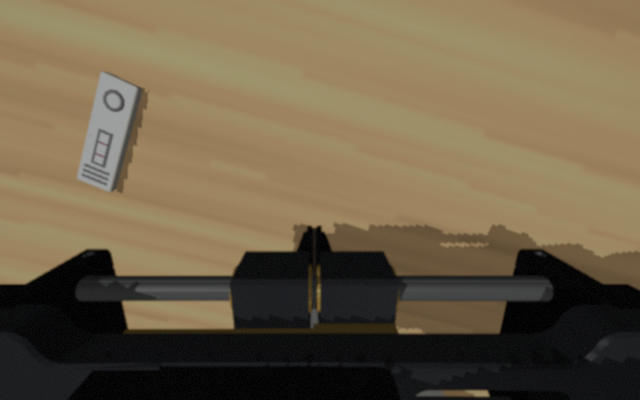

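```bash
python3 -m pendant '[{"x":-0.05,"y":0,"z":0,"rx":0,"ry":0,"rz":0,"jaw":0},{"x":-0.09,"y":0,"z":0.003,"rx":0,"ry":0,"rz":0,"jaw":0},{"x":-0.11,"y":0,"z":0.003,"rx":0,"ry":0,"rz":0,"jaw":0},{"x":-0.13,"y":0,"z":0.003,"rx":0,"ry":0,"rz":0,"jaw":0},{"x":-0.15,"y":0,"z":0.003,"rx":0,"ry":0,"rz":0,"jaw":0},{"x":-0.17,"y":0,"z":0.003,"rx":0,"ry":0,"rz":0,"jaw":0},{"x":-0.2,"y":0,"z":0.003,"rx":0,"ry":0,"rz":0,"jaw":0}]'
cat > st.py <<'E'
from h import *
s=env.state();u=np.array([np.cos(.268),np.sin(.268)]);n=np.array([-u[1],u[0]]);d=s['eef_pos'][:2]-[550.8,-17.4];print('along',d@u,'lat',d@n,'z',s['eef_pos'][2],'F',s['ft_force'][:2]@u, 't',s['t'])
E
python3 st.py
```

```text
t: 13.52
eef_pos: [478.5, -37.0, 223.0]
tcp_rot: [3.141, -0.001, -2.876]
ft_force: [-2.6, -0.4, -0.3]
opening: 0.005
along -74.92385496540504 lat 0.20056664564258073 z 223.01378022708806 F -2.6544753690927334 t 13.525
```

```bash
python3 -m pendant '[{"x":-0.03,"y":0,"z":0,"rx":0,"ry":0,"rz":0,"jaw":0},{"x":-0.07,"y":0,"z":0,"rx":0,"ry":0,"rz":0,"jaw":0},{"x":-0.11,"y":0,"z":0,"rx":0,"ry":0,"rz":0,"jaw":0},{"x":-0.15,"y":0,"z":0,"rx":0,"ry":0,"rz":0,"jaw":0},{"x":-0.19,"y":0,"z":0,"rx":0,"ry":0,"rz":0,"jaw":0},{"x":-0.23,"y":0,"z":0,"rx":0,"ry":0,"rz":0,"jaw":0},{"x":-0.27,"y":0,"z":0,"rx":0,"ry":0,"rz":0,"jaw":0},{"x":-0.3,"y":0,"z":0,"rx":0,"ry":0,"rz":0,"jaw":0}]'
python3 st.py
python3 -m pendant '[{"x":-0.03,"y":0,"z":0,"rx":0,"ry":0,"rz":0,"jaw":0},{"x":-0.07,"y":0,"z":0,"rx":0,"ry":0,"rz":0,"jaw":0},{"x":-0.11,"y":0,"z":0,"rx":0,"ry":0,"rz":0,"jaw":0},{"x":-0.15,"y":0,"z":0,"rx":0,"ry":0,"rz":0,"jaw":0},{"x":-0.19,"y":0,"z":0,"rx":0,"ry":0,"rz":0,"jaw":0},{"x":-0.22,"y":0,"z":0,"rx":0,"ry":0,"rz":0,"jaw":0},{"x":-0.24,"y":0,"z":0,"rx":0,"ry":0,"rz":0,"jaw":0},{"x":-0.24,"y":0,"z":0,"rx":0,"ry":0,"rz":0,"jaw":0}]'
python3 st.py
```

```text
t: 14.52
eef_pos: [522.2, -25.2, 223.0]
tcp_rot: [3.141, -0.0, -2.876]
ft_force: [-4.6, -1.5, 0.3]
opening: 0.007
along -29.656675329966173 lat 0.022371310987075663 z 223.00207319394016 F -4.849882889387567 t 14.525
t: 15.52
eef_pos: [556.8, -15.9, 223.0]
tcp_rot: [-3.142, 0.0, -2.876]
ft_force: [-4.0, -2.6, 0.6]
opening: 0.002
along 6.190492638477045 lat -0.10795569407994424 z 223.0463856139858 F -4.542883267516318 t 15.525
```

```bash
python3 -m pendant '[{"x":-0.015,"y":0,"z":0,"rx":0,"ry":0,"rz":0,"jaw":0},{"x":-0.03,"y":0,"z":0,"rx":0,"ry":0,"rz":0,"jaw":0},{"x":-0.045,"y":0,"z":0,"rx":0,"ry":0,"rz":0,"jaw":0},{"x":-0.045,"y":0,"z":0,"rx":0,"ry":0,"rz":0,"jaw":0}]'
python3 st.py
python3 -m pendant '[{"x":-0.007,"y":0,"z":0,"rx":0,"ry":0,"rz":0,"jaw":0},{"x":-0.007,"y":0,"z":0,"rx":0,"ry":0,"rz":0,"jaw":0}]'
python3 st.py
```

```text
t: 16.02
eef_pos: [563.1, -14.1, 223.0]
tcp_rot: [3.142, -0.0, -2.876]
ft_force: [-4.5, -2.2, 0.1]
opening: 0.007
along 12.7654230498355 lat -0.1251613401229692 z 223.03989103462925 F -4.956622632722441 t 16.025
t: 16.27
eef_pos: [564.1, -13.9, 223.0]
tcp_rot: [3.142, -0.0, -2.876]
ft_force: [-4.0, -3.5, 0.4]
opening: 0.008
along 13.746875189239612 lat -0.16179446865224484 z 223.03330440324783 F -4.810309662673389 t 16.275
```

```bash
python3 -m pendant '[{"x":-0.007,"y":0,"z":0,"rx":0,"ry":0,"rz":0,"jaw":0},{"x":-0.013,"y":0,"z":0,"rx":0,"ry":0,"rz":0,"jaw":0},{"x":-0.013,"y":0,"z":0,"rx":0,"ry":0,"rz":0,"jaw":0}]'
python3 st.py
python3 -m pendant '[{"x":-0.005,"y":0,"z":0,"rx":0,"ry":0,"rz":0,"jaw":0},{"x":-0.005,"y":0,"z":0,"rx":0,"ry":0,"rz":0,"jaw":0}]'
python3 st.py
```

```text
t: 16.65
eef_pos: [566.0, -13.4, 223.0]
tcp_rot: [3.142, -0.0, -2.876]
ft_force: [-4.4, -2.9, -1.1]
opening: 0.003
along 15.689505403863825 lat -0.14215801147825455 z 223.03504826314332 F -5.058985956759632 t 16.65
t: 16.9
eef_pos: [566.7, -13.2, 223.0]
tcp_rot: [3.142, -0.0, -2.876]
ft_force: [-5.6, -3.6, 0.4]
opening: 0.005
along 16.39801822499246 lat -0.15843810874983572 z 223.03669743083273 F -6.323744673229067 t 16.9
```

```bash
python3 -m pendant '[{"x":-0.004,"y":0,"z":0,"rx":0,"ry":0,"rz":0,"jaw":0},{"x":-0.004,"y":0,"z":0,"rx":0,"ry":0,"rz":0,"jaw":0}]'
python3 st.py
```

```text
t: 17.15
eef_pos: [567.2, -13.1, 223.1]
tcp_rot: [3.142, -0.0, -2.876]
ft_force: [-4.5, -3.7, 0.6]
opening: 0.001
along 17.00154927175631 lat -0.16852294558421688 z 223.05181674904424 F -5.286724009955934 t 17.15
```

```bash
python3 -m pendant '[{"x":-0.004,"y":0,"z":0,"rx":0,"ry":0,"rz":0,"jaw":0},{"x":-0.004,"y":0,"z":0,"rx":0,"ry":0,"rz":0,"jaw":0}]'
python3 st.py
python3 -m pendant '[{"x":-0.004,"y":0,"z":0,"rx":0,"ry":0,"rz":0,"jaw":0},{"x":-0.004,"y":0,"z":0,"rx":0,"ry":0,"rz":0,"jaw":0}]'
python3 st.py
```

```text
t: 17.4
eef_pos: [567.8, -12.9, 223.0]
tcp_rot: [3.141, -0.0, -2.876]
ft_force: [-3.2, -3.0, 0.8]
opening: 0.004
along 17.570726847335752 lat -0.1704697915358632 z 223.0498860436054 F -3.913219766309414 t 17.4
t: 17.65
eef_pos: [568.4, -12.8, 223.0]
tcp_rot: [3.141, -0.0, -2.876]
ft_force: [-4.9, -3.7, 0.1]
opening: 0.004
along 18.171857969373043 lat -0.18382383894356308 z 223.04996524849815 F -5.702548587500416 t 17.65
```

```bash
python3 -m pendant '[{"x":-0.004,"y":0,"z":0,"rx":0,"ry":0,"rz":0,"jaw":0},{"x":-0.004,"y":0,"z":0,"rx":0,"ry":0,"rz":0,"jaw":0}]'
python3 st.py
python3 -m pendant '[{"x":-0.004,"y":0,"z":0,"rx":0,"ry":0,"rz":0,"jaw":0},{"x":-0.004,"y":0,"z":0,"rx":0,"ry":0,"rz":0,"jaw":0}]'
python3 st.py
```

```text
t: 17.9
eef_pos: [568.9, -12.6, 223.0]
tcp_rot: [3.142, -0.0, -2.876]
ft_force: [-4.7, -3.2, 0.1]
opening: 0.005
along 18.761786965690245 lat -0.16623429113148172 z 223.03444973584635 F -5.338835378721045 t 17.9
t: 18.15
eef_pos: [569.4, -12.4, 223.1]
tcp_rot: [3.141, -0.001, -2.876]
ft_force: [-4.7, -3.3, 1.4]
opening: 0.005
along 19.295540350316653 lat -0.1558647990383302 z 223.05005800547409 F -5.3740442037465375 t 18.15
```

```bash
python3 -m pendant '[{"x":-0.005,"y":0,"z":0,"rx":0,"ry":0,"rz":0,"jaw":0},{"x":-0.005,"y":0,"z":0,"rx":0,"ry":0,"rz":0,"jaw":0}]'
python3 st.py
python3 -m pendant '[{"x":-0.004,"y":0,"z":0,"rx":0,"ry":0,"rz":0,"jaw":0},{"x":-0.004,"y":0,"z":0,"rx":0,"ry":0,"rz":0,"jaw":0}]'
python3 st.py
```

```text
t: 18.4
eef_pos: [570.0, -12.3, 223.0]
tcp_rot: [3.141, -0.001, -2.876]
ft_force: [-6.8, -4.7, 2.6]
opening: 0.004
along 19.87461851234957 lat -0.19679611183621804 z 223.04462199351028 F -7.784810045504993 t 18.4
t: 18.65
eef_pos: [570.4, -12.2, 223.0]
tcp_rot: [3.141, -0.002, -2.876]
ft_force: [-8.3, -5.3, 2.7]
opening: 0.004
along 20.315527029729424 lat -0.18674367596981112 z 223.02682101434056 F -9.378257358374615 t 18.65
```

```bash
python3 -m pendant '[{"x":-0.004,"y":0,"z":0,"rx":0,"ry":0,"rz":0,"jaw":0},{"x":-0.004,"y":0,"z":0,"rx":0,"ry":0,"rz":0,"jaw":0}]'
python3 st.py
```

```text
t: 18.9
eef_pos: [570.9, -12.1, 223.0]
tcp_rot: [3.141, -0.002, -2.876]
ft_force: [-8.7, -5.9, 4.1]
opening: 0.002
along 20.768351476895027 lat -0.21741956805104873 z 223.02081302057763 F -9.96859101685596 t 18.9
```

```bash
python3 -m pendant '[{"x":-0.003,"y":0,"z":0,"rx":0,"ry":0,"rz":0,"jaw":0},{"x":-0.003,"y":0,"z":0,"rx":0,"ry":0,"rz":0,"jaw":0}]'
python3 st.py
```

```text
t: 19.15
eef_pos: [571.2, -12.1, 223.0]
tcp_rot: [3.141, -0.003, -2.876]
ft_force: [-10.1, -6.3, 3.7]
opening: 0.004
along 21.081763648544648 lat -0.24198227640431708 z 223.00238758601148 F -11.385286318247557 t 19.15
```

```bash
python3 -m pendant '[{"x":-0.002,"y":0,"z":0,"rx":0,"ry":0,"rz":0,"jaw":0},{"x":-0.002,"y":0,"z":0,"rx":0,"ry":0,"rz":0,"jaw":0}]'
python3 st.py
python3 -m pendant '[{"x":0.015,"y":0,"z":0,"rx":0,"ry":0,"rz":0,"jaw":0},{"x":0.03,"y":0,"z":0,"rx":0,"ry":0,"rz":0,"jaw":0},{"x":0.045,"y":0,"z":0,"rx":0,"ry":0,"rz":0,"jaw":0},{"x":0.06,"y":0,"z":0,"rx":0,"ry":0,"rz":0,"jaw":0},{"x":0.06,"y":0,"z":0,"rx":0,"ry":0,"rz":0,"jaw":0}]'
python3 st.py
```

```text
t: 19.4
eef_pos: [571.4, -12.0, 223.0]
tcp_rot: [3.141, -0.003, -2.876]
ft_force: [-10.1, -5.4, 5.3]
opening: 0.007
along 21.283668521899074 lat -0.25407443368684346 z 223.0089341635192 F -11.169811436138868 t 19.4
t: 20.02
eef_pos: [563.9, -13.9, 223.3]
tcp_rot: [-3.141, 0.002, -2.876]
ft_force: [0.1, -0.4, -0.0]
opening: 0.006
along 13.51757440966877 lat -0.07519819545986767 z 223.31518568392184 F -0.02033346693266656 t 20.025
```

Contact force has gone to zero after only 8 mm, so the tray is latched. Now I back off and look.

```bash
python3 -m pendant '[{"x":0.1,"y":0,"z":0,"rx":0,"ry":0,"rz":0,"jaw":0},{"x":0.25,"y":0,"z":0,"rx":0,"ry":0,"rz":0,"jaw":0},{"x":0.4,"y":0,"z":0,"rx":0,"ry":0,"rz":0,"jaw":0},{"x":0.4,"y":0,"z":-0.3,"rx":0,"ry":0,"rz":0,"jaw":0},{"x":0.4,"y":0,"z":-0.7,"rx":0,"ry":0,"rz":0,"jaw":0},{"x":0.3,"y":0,"z":-1,"rx":0,"ry":0,"rz":0,"jaw":0},{"x":0.1,"y":0,"z":-1,"rx":0,"ry":0,"rz":0,"jaw":0},{"x":0,"y":0,"z":-1,"rx":0,"ry":0,"rz":0,"jaw":0},{"x":0,"y":0,"z":-1,"rx":0,"ry":0,"rz":0,"jaw":0},{"x":0,"y":0,"z":-1,"rx":0,"ry":0,"rz":0,"jaw":0}]'
python3 - <<'E'
from h import *
snap('wrist','w12.png');snap('side','s12.png');snap('top','t12.png')
crop('s12.png','c17.png',290,160,120,100,6)
E
```

```text
t: 21.28
eef_pos: [562.8, -14.1, 372.2]
tcp_rot: [3.141, -0.002, -2.876]
ft_force: [-0.2, 0.3, 0.2]
opening: 0.005
```

View pics/w12.png

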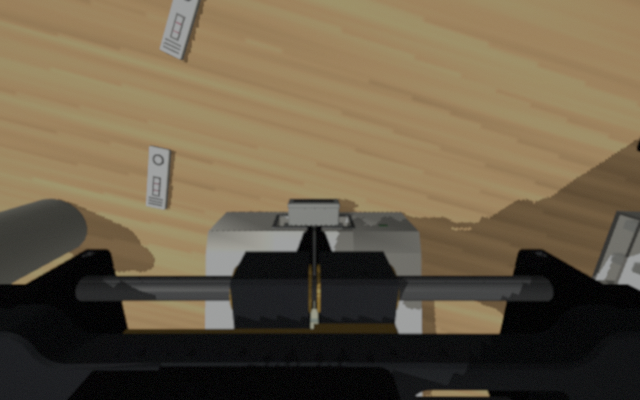

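View pics/c17.png

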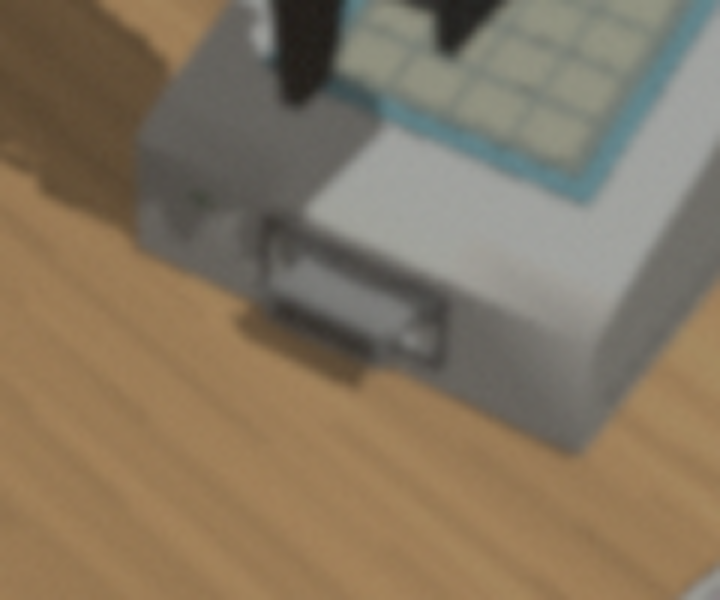

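View pics/t12.png

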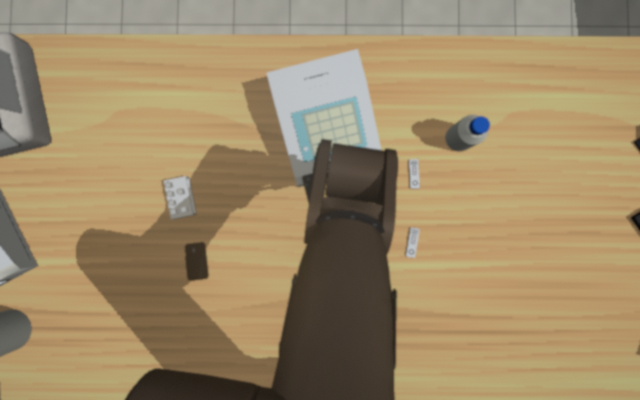

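The tray tab stands just proud of the port (wrist view (313,212)), no cassette parts are sticking out, and the rack (180,197), mouse (196,261) and bottle (472,130) have not moved. I'll wait over a second more and compare.

```bash
python3 -m pendant '[{"x":0,"y":0,"z":0,"rx":0,"ry":0,"rz":0,"jaw":0},{"x":0,"y":0,"z":0,"rx":0,"ry":0,"rz":0,"jaw":0},{"x":0,"y":0,"z":0,"rx":0,"ry":0,"rz":0,"jaw":0},{"x":0,"y":0,"z":0,"rx":0,"ry":0,"rz":0,"jaw":0},{"x":0,"y":0,"z":0,"rx":0,"ry":0,"rz":0,"jaw":0},{"x":0,"y":0,"z":0,"rx":0,"ry":0,"rz":0,"jaw":0},{"x":0,"y":0,"z":0,"rx":0,"ry":0,"rz":0,"jaw":0},{"x":0,"y":0,"z":0,"rx":0,"ry":0,"rz":0,"jaw":0},{"x":0,"y":0,"z":0,"rx":0,"ry":0,"rz":0,"jaw":0},{"x":0,"y":0,"z":0,"rx":0,"ry":0,"rz":0,"jaw":0}]'
python3 - <<'E'
from h import *
b=snap('side','s13.png')['img'].astype(int);a=load('s12.png')['img'].astype(int)
print(abs(a-b)[195:235,320:375].mean(),abs(a-b)[260:330,500:600].mean())
c=snap('wrist','w13.png')
print('tab front edge out:',plane(c,[(289,201),(338,200)],52))
u=np.array([np.cos(.268),np.sin(.268)]);d=plane(c,[(313,200.5)],52)[0][:2]-[550.8,-17.4];print('tab front along',d@u,'-> joint', .115-(d@u+75.5)/1000)
print(env.job_done())
E
```

```text
t: 22.68
eef_pos: [563.6, -14.0, 373.1]
tcp_rot: [3.142, 0.0, -2.876]
ft_force: [0.9, -0.5, 0.3]
opening: -0.001
0.9728787878787879 0.8645238095238095
tab front edge out: [[582.5423996  -38.75076934  52.        ]
 [566.83492887  14.34420758  52.        ]]
tab front along 24.41087821601817 -> joint 0.015089121783981835
the job is handed in; nothing more can be done
None
```

I picked the cassette farthest to the robot's right and laid it in the tray pocket with its well towards the tab. I let go, then pressed the tray in by its tab in small steps up to about 11 N. The tray latched by itself, and I handed the job in at about 22.7 s.

- **Cassette:** a close view after release showed it lying flat and centred between the pocket walls. I could not see it once the tray was in. That it still lies flat there rests on the smooth press and nothing sticking out at the port.
- **Latch:** the wrist force fell to about 0 within 8 mm of backing off. The tray showed no change beyond image noise between two pictures more than a second apart. The camera puts its travel at about 0.015 m, below the 0.021 m limit.
- **Bystanders:** bottle, mouse and rack showed at the same pixels as at the start.
- **Disagreement:** the wrist camera's scale was off by about 2–4% (roughly 4–5 mm in height). I therefore aligned the cassette with the pocket by comparing the two in the same picture. The 0.015 m figure carries that error too.

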